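# Hang the cordless driver on the balancer arm over the work

## Robot

A 6-joint arm with a two-finger parallel gripper is mounted at the origin on the work surface. World frame = base frame: x ahead of the robot, y to its left, z up, the work surface at z = 0. Lengths are in m, angles in rad, forces in N, time in s.
With the tool pointing down it reaches from about 0.35 to 0.85 m from the base axis. Payload 8.1 kg.
Tool frame: the origin (TCP) lies at the very end of the fingers, on their centre line; the grasp point (between the pads) lies robot.hold_point_z behind it (robot.hold_point_z is the distance from the TCP to the grasp point, in m); z points along the fingers, y is the direction in which the jaws open and shut (so a half turn about z gives the same grasp; the last joint's range is limited). The gripper opens to 93 mm and grips with 3 to 60 N. Pads are 15 mm wide; open, the fingers measure 128 mm over their backs; the gripper's body (75 mm by 188 mm) begins 65 mm behind the grasp point.
Start: joints at [-1.214, 0.13, 1.488, -0, 1.523, -0.085], TCP at [0.257, -0.542, 0.219] pointing down, gripper open.
Joint ranges: [-2.96, 2.96], [-0.89, 2.26], [0.02, 2.5], [-1.34, 4.48], [0, 2.73], [-2.66, 2.66]. Speed limits (rad/s): [2.39, 2.39, 2.79, 3.14, 3.14, 3.14].

## Interface

Orientations are given as a rotation vector (axis times angle).
In Python, from plant import robot, cams gives the robot as it stands. The module is installed in compiled form; this text tells all that it offers.
- The arm moves only by the tool step_arm, never from a script. Its argument "deltas" is a list of rows, each an object with "offset": the shift along the tool's x, y, z in cm, a list of three; "roll": the turn about the tool's z in rad. In form: [{"offset": [x, y, z], "roll": roll}, ...]. A call has 1 to 12 rows; each row shifts and turns the commanded pose from where the row before left it, along the tool's axes as they then stand; what a row does not reach is not made up. A row lasts 1/8 s, in which the tool goes at most 62.5 mm and 10.7 degrees, less where a joint would pass 70% of its speed; a pose out of reach is approached as far as the arm can. A call with a gripper value outside its range is refused whole. "fingers" is the finger opening in cm, from 0 to 9.3, set as the call begins (left out, the last holds). The fingers move at their own pace and stop on an object; "grip_force" is the grip in N (left out, the last holds). Time passes only in rows, so rows that do not move let the fingers close. It gives the time, the measured TCP pose, the force and the opening at its end, in the units of the state.
- robot.read_state(): the state, without advancing time (a new reading comes with each control period).
- cams.read_camera(name): name is "scene" or "side" or "wrist"; returns a dict with "pixels" (400x640x3 uint8, red, green, blue), "fx", "fy", "cx", "cy" (pixels), "extrinsics" (4x4, takes a point from world to camera coordinates). Camera axes: x right, y down, z forward; pixel columns grow to the right and rows downward; lengths in m; the calibration is good to about 2 mm. A picture is of the moment at which its call begins. There is no depth.
- robot.close_job(): hands the job in, once; it reports no verdict.
Trained networks look in a picture, given as the dict that the camera call returned (one of the last four; its "shot" number tells which), for a name from the list of things; names that differ only in an ending like _2 or _b are one class to them, and where a whole thing is asked for, a point or a joint stands for the part that bears it (a point fixed in the world has none). Each returns a list of dicts, best first, with "score" (0 to 1); they miss things now and then, are a little off and sometimes report something else, mostly with a low value. They report only what shows in the picture. A call takes as long as a camera call. They do not tell look-alikes from the thing itself.
- cams.boxes_of(picture, thing): "xy" ([column, row] in pixels, amid what is visible of it).
- cams.silhouettes(picture, thing): "mask" (400x640 bool, what is visible of it) and "xy" ([column, row] in pixels, amid what is visible of it).
- cams.pinpoint(picture, thing): "xy" ([column, row] in pixels: a listed point, or the origin of a listed thing).
The state is a dict: "t": time; "q": joint angles; "dq": joint speeds; "joint_torque": joint torques, N m; "tool_pos": TCP position; "orientation": TCP orientation; "force": force on the tool from outside, world axes, zero at the start; "wrist_torque": the same for the moment, N m; "opening": finger opening in m.
Only numpy, scipy, OpenCV 4.12 (cv2) and the standard library are available. Lean on these libraries where they do the work, as an engineer would, in place of code of your own. Each camera call takes 0.05 s, during which the arm holds its last target. There are 200 camera calls.

## Task

Get the bench ready for driving screws: hang the cordless driver from the tool stand by its wire bail on the hook of the spring-balanced arm, with the arm swung round so that the driver's bit hangs above the wooden block clamped in the fixture. The arm sinks under the weight, so keep hold of the driver and follow it down until the arm carries it and has come to rest before you let go; do not let it drop or bounce. Leave everything else on the bench as it is.

Things in the scene. Friction and masses are not known exactly. Their poses are not given: they have to be found in the camera images.
- driver: Cordless in-line screwdriver, 0.42 kg (+-12 %), standing bit down in one of the stand's two holes, -x roughly to the robot. Origin on its axis under its aluminium collar (36 mm wide), which rests on the stand's top; z up, away from the bit. Grip from z = 7 to 80 mm, black cap tapering to 18 mm wide up to z = 95, wire bail above. Nose 23 mm wide down to z = -21, bit 7 mm wide to z = -40
- grip (a point): Middle of the driver's grey flat-sided grip, 40 mm above its origin, near its centre of mass. Grip 30 mm (x) by 32 mm (y), best held across y. An upright gripper would meet the cap and bail: hold it tilted about 40 degrees, leaning back to the driver's -x side, which also keeps clear of the arm's nose when hanging it up
- bail (a point): Underside of the top bar of the driver's bail, at its middle, 141 mm above the driver's origin: the point that bears on the hook. The bail is an upright loop of 5 mm wire in the driver's yz plane, clear opening 31 mm wide (y) and 46 mm high (z = 95 to 141)
- bit_tip (a point): Tip of the driver's bit, 40 mm below the driver's origin
- stand: Wooden tool stand, 70 x 180 x 50 mm high, fixed; origin at the centre of its underside; two upright through holes 27 mm wide at y = -50 and y = +50 mm. One holds the driver, the other the hand screwdriver. The driver comes free after being lifted 40 mm
- head: Grey head at the free end of the balancer arm; stays upright as the arm sinks. Origin at the hook seat. Its -x axis points outward along the arm, its +x to the upright post, whose axis is 334 mm behind the hook seat and about which the arm swings (0.5 rad to one side of straight at the robot, 1.0 rad to the other, -y, side; friction 0.15 N m, stays where left)
- nose (a point): Centre of the nose, a bar 70 mm long (along the arm), 26 mm wide and 28 mm high jutting from the head, the place to grip across its width and swing the arm. 50 mm above the hook seat and 4 mm beyond it (away from the post). Its end is 29 mm beyond this point, the head plate 36 mm behind it
- hook_seat (a point): Lowest inside point of the hook, where the bail should lie. Hook of 7 mm round steel in the arm's vertical plane, open away from the post (head's -x); tip 18 mm beyond the seat, rising 9.5 mm above it, shank 17 mm behind; 36 mm clear up to the nose. On the empty arm 285 mm above the bench and 334 mm from the post's axis; drops 30 to 55 mm under the driver
- sink (a joint): Sink angle of the spring arm, rad: 0 at the upper stop (empty, level), positive down, range 0 to 0.34; links 250 mm long, so the hook drops 250 mm x sin(angle). Spring 2.6 N m per rad (about 42 N per m at the hook) beyond a preload of about 2.4 N at the hook
- fixture: Plywood clamping fixture lying on the bench, fixed; base 210 x 130 x 10 mm. Origin on the bench under the centre of the clamped dark wooden block, which measures 120 (x) by 100 (y) mm, its top 30 mm above the bench; a low push clamp stands on the +x side, up to 48 mm high
- block_top (a point): Centre of the top of the clamped block, 30 mm above the bench
- turnscrew: Hand screwdriver with a dark wooden pear-shaped handle, 125 mm long, standing in the other hole of the stand, its top 133 mm above the bench; bystander
- tape_measure: Tape measure, 66 x 36 x 60 mm, standing; bystander, origin under its middle
- brace_offcut: Curved dark wooden offcut, about 210 x 60 x 26 mm; bystander
- block_plane: Steel block plane, 160 x 46 x 60 mm high; bystander
- glue_bottle: White glue bottle, 60 mm in diameter, 170 mm high; bystander
- pencil: Black pencil, 170 mm long, 8 mm thick, lying; bystander
- bar_clamp: Bar clamp lying flat, 260 x 100 x 27 mm; bystander
- screw_tray: Grey open tray with screws, 110 x 85 x 35 mm; bystander
- notebook: Dark red notebook, 140 x 90 x 14 mm; bystander
There are look-alikes about, which are no part of the job. Leave any yellow look-alike of the driver alone.

How it is judged:
On the way:
1. the driver, still held, hangs on the hook and the arm carries most of its weight and is at rest (distance between bail and hook_seat below 0.015 m and contact force between head and driver above 2.8 N and contact force between the fingers and driver above 0.5 N and velocity of joint sink between -0.06 and 0.06 rad/s), for 0.2 s.
At the end, for the whole second after the job is handed in: The driver hangs upright (within 11 degrees) with its bail in the hook seat (within 15 mm), let go and at rest (under 50 mm/s), its whole weight on the arm and clear of everything else, the bit above the outline of the clamped block (120 x 100 mm) (distance between bail and hook_seat below 0.015 m and angle between driver's own z axis and vertical below 0.2 rad and contact force between head and driver above 2.5 N and x of bit_tip in the frame of fixture between -0.06 and 0.06 m and y of bit_tip in the frame of fixture between -0.05 and 0.05 m and z of bit_tip in the frame of fixture above 0.032 m and linear speed of driver below 0.05 m/s and velocity of joint sink between -0.06 and 0.06 rad/s); the robot touches nothing.
It fails at once if the arm drops or bounces faster than 0.3 rad/s with the driver let go on its hook (contact force between head and driver above 0.3 N and contact force between the fingers and driver below 0.05 N and (velocity of joint sink above 0.3 rad/s or velocity of joint sink below -0.3 rad/s)).
It fails at once if a bystander is shifted by more than 20 mm (distance of any of turnscrew, tape_measure, brace_offcut, block_plane, glue_bottle, pencil, bar_clamp, screw_tray, notebook from where it was at the start of the episode above 0.02 m).
It also fails if it takes over 72 s, if anything falls off the work surface, if the arm or the gripper's body presses on something with over 40 N, if the wrist force passes 120 N, or if a joint passes its speed limit or range.

## Working session

There is one attempt and no reset: what is moved stays moved. The work goes in short steps, Python scripts to look and compute and a tool call to move; the robot and the scene stay as the last step left them, time stands still between calls to the robot, and variables do not carry over. Pictures are saved under pics/ and viewed, about 8 in all and at most 12, crops included, and the job is handed in when it is done.

Besides the shell and the picture viewer there is one more tool, called by a JSON object that holds its "method" and its "body". step_arm: Moves the arm, as the interface text tells. Its arguments: {"type":"object","properties":{"deltas":{"type":"array"},"fingers":{"type":"number"},"grip_force":{"type":"number"}},"required":["deltas"]}

```bash
mkdir -p pics
cat > h.py <<'E'
import numpy as np, cv2
from plant import robot, cams
from scipy.spatial.transform import Rotation as R
def tri(obs):
    A=[]
    for p,xy in obs:
        E=p['extrinsics']; u=(xy[0]-p['cx'])/p['fx']; v=(xy[1]-p['cy'])/p['fy']
        A+= [u*E[2]-E[0], v*E[2]-E[1]]
    A=np.array(A); X=np.linalg.lstsq(A[:,:3],-A[:,3],rcond=None)[0]
    return X
def proj(p,X):
    c=p['extrinsics'][:3,:3]@X+p['extrinsics'][:3,3]
    return np.array([p['fx']*c[0]/c[2]+p['cx'],p['fy']*c[1]/c[2]+p['cy']])
def planez(p,xy,z):
    E=p['extrinsics']; d=E[:3,:3].T@np.array([(xy[0]-p['cx'])/p['fx'],(xy[1]-p['cy'])/p['fy'],1]); o=-E[:3,:3].T@E[:3,3]
    return o+d*(z-o[2])/d[2]
def save(p,n,crop=None,s=1):
    im=p['pixels'][:,:,::-1]
    if crop: im=im[crop[1]:crop[3],crop[0]:crop[2]]
    cv2.imwrite('pics/'+n+'.png',cv2.resize(im,None,fx=s,fy=s,interpolation=cv2.INTER_CUBIC))
E
python3 - <<'E'
from h import *
np.set_printoptions(precision=3,suppress=True)
P={n:cams.read_camera(n) for n in ['scene','side']}
for n,p in P.items():
    E=p['extrinsics'];print(n,p['fx'],-E[:3,:3].T@E[:3,3],E[2,:3])
    for t in ['driver','grip','bail','bit_tip','stand','head','nose','hook_seat','fixture','block_top','turnscrew']:
        print(n,t,[(np.round(d['xy'],1).tolist(),round(d['score'],2)) for d in cams.pinpoint(p,t)][:4])
    save(p,n+'0',s=1.25)
s=robot.read_state(); print(s, robot.hold_point_z)
E
```

```text
scene 512.7281376777731 [ 1.406 -0.521  1.47 ] [-0.541  0.349 -0.765]
scene driver [([400.5, 166.9], 0.69), ([372.6, 172.9], 0.48), ([373.9, 146.9], 0.31)]
scene grip [([401.0, 156.3], 0.57), ([374.2, 166.9], 0.48)]
scene bail [([405.7, 138.9], 0.71), ([378.4, 148.7], 0.67), ([262.3, 212.9], 0.37), ([310.2, 243.0], 0.29)]
scene bit_tip [([399.1, 170.6], 0.58), ([446.0, 190.4], 0.52)]
scene stand [([372.7, 190.7], 0.84)]
scene head [([263.1, 230.0], 0.68)]
scene nose [([263.0, 213.0], 0.93), ([372.6, 197.4], 0.27)]
scene hook_seat [([262.7, 230.1], 0.58)]
scene fixture [([310.9, 248.8], 0.87)]
scene block_top [([308.6, 240.8], 0.61)]
scene turnscrew [([365.8, 198.8], 0.66)]
side 383.53133558600143 [0.496 0.887 0.937] [ 0.027 -0.756 -0.654]
side driver [([361.9, 318.7], 0.81), ([357.6, 363.0], 0.67)]
side grip [([362.1, 306.1], 0.67), ([354.7, 357.9], 0.56), ([365.8, 248.5], 0.55), ([366.4, 285.1], 0.48)]
side bail [([364.1, 286.0], 0.62), ([359.9, 334.0], 0.55)]
side bit_tip [([319.3, 221.1], 0.51), ([368.3, 157.6], 0.42)]
side stand [([346.3, 314.5], 0.97)]
side head [([310.7, 130.7], 0.93), ([306.9, 114.8], 0.42)]
side nose [([305.6, 117.5], 0.79)]
side hook_seat [([309.2, 133.2], 0.87)]
side fixture [([309.4, 132.8], 0.75), ([318.4, 232.2], 0.63), ([310.5, 129.4], 0.28)]
side block_top [([322.0, 226.2], 0.89), ([354.2, 193.5], 0.61)]
side turnscrew [([336.7, 302.2], 0.76), ([318.7, 165.4], 0.46), ([308.5, 131.2], 0.39)]
{'t': 1.2, 'q': array([-1.214,  0.13 ,  1.488, -0.   ,  1.523, -0.085]), 'dq': array([-0.   , -0.001, -0.001,  0.001, -0.   ,  0.   ]), 'joint_torque': array([ -0.003, -55.976, -49.207,   0.077,   0.023,  -0.   ]), 'tool_pos': array([ 0.257, -0.542,  0.219]), 'orientation': array([ 3.065,  0.688, -0.   ]), 'force': array([ 0.155, -0.321, -0.999]), 'wrist_torque': array([-0.061,  0.024,  0.019]), 'opening': 0.0930214671961749} 0.0188
```

View pics/scene0.png

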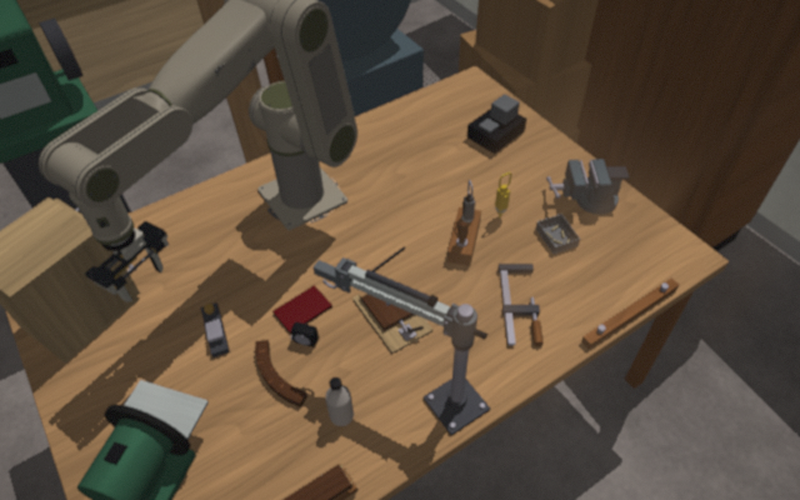

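View pics/side0.png

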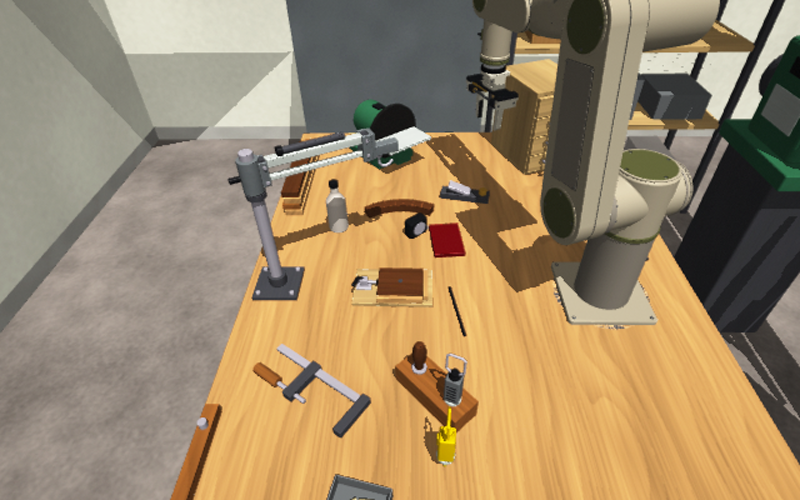

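Run:
```python
from h import *
np.set_printoptions(precision=3,suppress=True)
P={n:cams.read_camera(n) for n in ['scene','side']}
def t(a,b):
    o=[(P['scene'],a),(P['side'],b)];X=tri(o);return X,[np.round(proj(p,X)-xy,1) for p,xy in o]
s=P['scene'];d=P['side']
for n,a,b in [('drvA',(400.5,166.9),(361.9,318.7)),('drvB',(372.6,172.9),(357.6,363)),('drvA-B',(400.5,166.9),(357.6,363)),('drvB-A',(372.6,172.9),(361.9,318.7)),('bailAA',(405.7,138.9),(364.1,286)),('bailBB',(378.4,148.7),(359.9,334)),('bailAB',(405.7,138.9),(359.9,334)),('bailBA',(378.4,148.7),(364.1,286)),
 ('nose',(263,213),(305.6,117.5)),('hook',(262.7,230.1),(309.2,133.2)),('block',(308.6,240.8),(322,226.2)),('stand',(372.7,190.7),(346.3,314.5)),('ts',(365.8,198.8),(336.7,302.2))]: print(n,*t(a,b))
```

```text
drvA [0.45  0.403 0.114] [array([-7., -5.]), array([-11.6,   6.7])]
drvB [ 0.393  0.404 -0.025] [array([8.9, 5.1]), array([12.9, -8.3])]
drvA-B [0.433 0.458 0.041] [array([-0.2, -0.1]), array([-0.3,  0.2])]
drvB-A [0.412 0.345 0.053] [array([1. , 0.7]), array([ 1.6, -1. ])]
bailAA [0.451 0.41  0.252] [array([-6.9, -5.3]), array([-12.2,   7.4])]
bailBB [0.4   0.406 0.116] [array([7.5, 4.7]), array([11.6, -7.6])]
bailAB [0.434 0.464 0.184] [array([0., 0.]), array([ 0., -0.])]
bailBA [0.42  0.348 0.19 ] [array([-0.5, -0.4]), array([-0.8,  0.5])]
nose [ 0.568 -0.178  0.344] [array([2. , 1.9]), array([ 2. , -1.5])]
hook [ 0.564 -0.19   0.275] [array([0.5, 0.5]), array([ 0.5, -0.4])]
block [ 0.521 -0.013  0.027] [array([1.1, 0.8]), array([ 1.1, -0.7])]
stand [0.453 0.312 0.016] [array([0.1, 0.1]), array([ 0.2, -0.1])]
ts [0.474 0.269 0.014] [array([1.3, 0.8]), array([ 1.8, -1.1])]
```

Scene: the grey driver is in the stand at about (374,160) raw px, and the yellow look-alike stands loose at (402,156). In the side view the grey one is at (363,306) and the yellow at (357,355). The two-view pairs confirm grey at about (0.41,0.345) on the stand top (z = 0.053), so I choose that one. Next come the post, the head direction and a close crop.

Run:
```python
from h import *
from scipy.optimize import least_squares
np.set_printoptions(precision=3,suppress=True)
s=cams.read_camera('scene');d=cams.read_camera('side')
print('postbase',tri([(s,(365.5,319)),(d,(221.8,225.5))]),planez(s,(365.5,319),0.005),planez(d,(221.8,225.5),.005))
print('posttop',tri([(s,(370,248)),(d,(195,123))]))
P=planez(s,(365.5,319),0.005)/2+planez(d,(221.8,225.5),.005)/2
def f(v):
    c,a=v[:2],v[2];o=np.array([np.cos(a),np.sin(a)]);r=[]
    for p,xy,l,z in [(s,(263,213),338,.335),(d,(305.6,117.5),338,.335),(s,(262.7,230.1),334,.285),(d,(309.2,133.2),334,.285)]:
        r+=list(proj(p,np.r_[c+o*l/1000,z])-xy)
    return np.r_[r,(c-P[:2])*1000/6]
q=least_squares(f,[P[0],P[1],3.6],loss='soft_l1');print('post,angle',q.x,'hook',q.x[:2]+.334*np.array([np.cos(q.x[2]),np.sin(q.x[2])]),q.fun.round(1))
c=q.x[:2];B=np.array([.521,-.013]);print('to block',np.linalg.norm(B-c),np.arctan2(*(B-c)[::-1])%(2*np.pi),'to robot',np.arctan2(-c[1],-c[0])%(2*np.pi))
a=cv2.resize(s['pixels'][95:295,230:430],(400,400),interpolation=cv2.INTER_CUBIC)
b=cv2.resize(d['pixels'][80:280,190:390],(400,400),interpolation=cv2.INTER_CUBIC)
b2=cv2.resize(d['pixels'][260:390,300:400],(300,390),interpolation=cv2.INTER_CUBIC)
im=np.hstack([a,b]);cv2.imwrite('pics/c1.png',im[:,:,::-1]);cv2.imwrite('pics/c2.png',b2[:,:,::-1])
```

```text
postbase [ 0.861 -0.024  0.018] [ 0.852 -0.021  0.005] [ 0.869 -0.034  0.005]
posttop [ 0.862 -0.032  0.409]
post,angle [ 0.862 -0.027  3.627] hook [ 0.567 -0.183] [-0.5  3.9  3.5 -0.1  2.9 -2.  -0.6 -1.7  0.3  0.1]
to block 0.3415976828542238 3.100853886624005 to robot 3.1103932545296664
```

View pics/c1.png

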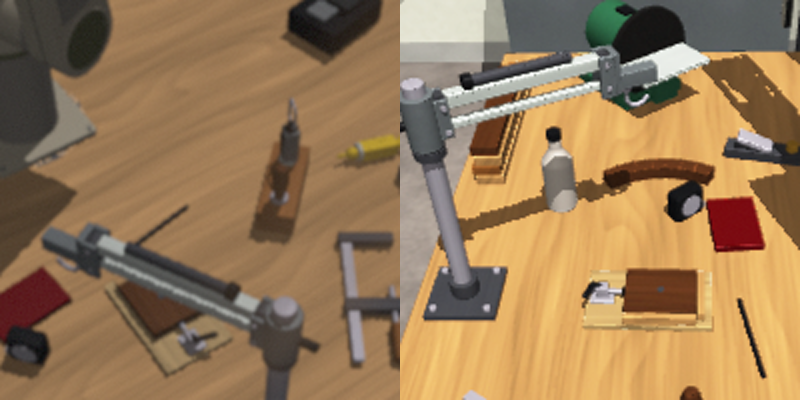

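The crop shows the head plate at raw side px (294,116), the nose at (307,117) and the hook below it at (308,129). The arm points at 208° and needs to swing about 0.52 rad to lie above the block. In the scene crop the yellow look-alike has tipped over by itself, and I'll leave it alone. First I go above the nose.

{"method": "step_arm", "body": {"deltas": [{"offset": [0,0,-6],"roll": -0.04},{"offset": [0,0,-6],"roll": 0},{"offset": [0,0,-6],"roll": 0},{"offset": [0,0,-6],"roll": 0},{"offset": [5.2,-2.2,0],"roll": 0},{"offset": [5.2,-2.2,0],"roll": 0},{"offset": [5.2,-2.2,0],"roll": 0},{"offset": [5.2,-2.2,0],"roll": 0},{"offset": [5.2,-2.2,0],"roll": 0},{"offset": [5.2,-2.2,0],"roll": 0},{"offset": [5.2,-2.2,0],"roll": 0},{"offset": [5.2,-2.2,0],"roll": 0}], "fingers": 9.3}}

```text
t: 2.9
tool_pos: [0.5446, -0.1921, 0.4588]
orientation: [3.051, 0.749, 0.001]
force: [0.2, 0.6, 0.2]
opening: 0.0929
```

```bash
cat >> h.py <<'E'
np.set_printoptions(precision=3,suppress=True)
def st():
    s=robot.read_state();M=R.from_rotvec(s['orientation']).as_matrix();print('t',round(s['t'],2),'tcp',s['tool_pos'],'q',s['q'],'F',s['force'],'op',s['opening']);print(M);return s,M
def pp(p,*ts):
    for t in ts: print(t,[(np.round(x['xy'],1).tolist(),round(x['score'],2)) for x in cams.pinpoint(p,t)][:4])
E
python3 - <<'E'
from h import *
st();w=cams.read_camera('wrist');save(w,'w1')
pp(w,'nose','hook_seat','head')
for x in cams.pinpoint(w,'nose')[:1]: print(planez(w,x['xy'],.335))
print(np.linalg.inv(w['extrinsics']),w['fx'])
E
```

```text
t 2.9 tcp [ 0.545 -0.192  0.459] q [-0.428  0.106  1.079 -0.     1.956  0.661] F [0.223 0.645 0.187] op 0.09293839451198888
[[ 0.886  0.463  0.   ]
 [ 0.463 -0.886 -0.   ]
 [ 0.     0.    -1.   ]]
nose [([319.6, 169.1], 0.81), ([26.6, 60.9], 0.7), ([146.6, 162.6], 0.49)]
hook_seat [([331.5, 194.5], 0.64)]
head [([322.3, 153.8], 0.56)]
[ 0.563 -0.184  0.335]
[[ 0.464 -0.86  -0.213  0.604]
 [-0.886 -0.45  -0.112 -0.162]
 [-0.     0.241 -0.971  0.625]
 [ 0.     0.     0.     1.   ]] 349.3092270595193
```

View pics/w1.png

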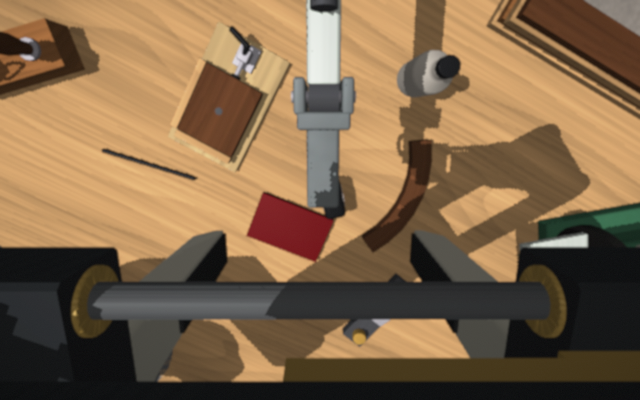

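The wrist view shows the nose upright in the picture, from (323,125) to (323,208), centred on the tool. The block is at about (218,110). I'll descend over the nose and grip lightly.

{"method": "step_arm", "body": {"deltas": [{"offset": [1.2,0.1,0],"roll": 0},{"offset": [0,0,3],"roll": 0},{"offset": [0,0,3],"roll": 0},{"offset": [0,0,3],"roll": 0},{"offset": [0,0,3],"roll": 0},{"offset": [0,0,2],"roll": 0}]}}

```text
t: 3.9
tool_pos: [0.5542, -0.1899, 0.3169]
orientation: [-3.051, -0.746, 0.002]
force: [-0.2, 0.4, 0.4]
opening: 0.0931
```

{"method": "step_arm", "body": {"deltas": [{"offset": [0,0,0],"roll": 0},{"offset": [0,0,0],"roll": 0},{"offset": [0,0,0],"roll": 0},{"offset": [0,0,0],"roll": 0},{"offset": [0,0,0],"roll": 0}], "fingers": 2.2, "grip_force": 6}}

```text
t: 4.53
tool_pos: [0.5549, -0.189, 0.3191]
orientation: [3.05, 0.749, 0.001]
force: [0.8, -0.6, -1.1]
opening: 0.0474
```

Run:
```python
from h import *
s,M=st();w=cams.read_camera('wrist');sc=cams.read_camera('scene');sd=cams.read_camera('side')
for n,p in (('w',w),('s',sc),('d',sd)):
    for t,z in (('block_top',.03),('fixture',0)):
        for x in cams.pinpoint(p,t)[:2]: print(n,t,np.round(x['xy']),round(x['score'],2),planez(p,x['xy'],z))
g=s['tool_pos'][:2]
for c in ([.862,-.027],):
    print(np.linalg.norm(g-c),np.arctan2(*(g-np.array(c))[::-1])%6.2832)
```

```text
t 4.53 tcp [ 0.555 -0.189  0.319] q [-0.416  0.073  1.368  0.     1.7    0.673] F [ 0.842 -0.554 -1.073] op 0.04744074264981565
[[ 0.886  0.463  0.001]
 [ 0.463 -0.886 -0.   ]
 [ 0.     0.001 -1.   ]]
w block_top [183. 122.] 0.74 [ 0.524 -0.011  0.03 ]
w fixture [197. 116.] 0.56 [ 0.534 -0.016  0.   ]
s block_top [310. 242.] 0.9 [ 0.525 -0.012  0.03 ]
s block_top [405. 243.] 0.73 [0.712 0.249 0.03 ]
s fixture [312. 248.] 0.71 [ 0.529 -0.011  0.   ]
d block_top [318. 223.] 0.58 [ 0.536 -0.02   0.03 ]
d block_top [304. 118.] 0.53 [ 0.62  -0.725  0.03 ]
d fixture [317. 232.] 0.87 [ 0.541 -0.01   0.   ]
d fixture [273. 183.] 0.61 [ 0.72 -0.27 -0.  ]
0.3472048273693992 3.627105902345576
```

{"method": "step_arm", "body": {"deltas": [{"offset": [0,0,0],"roll": 0},{"offset": [0,0,0],"roll": 0},{"offset": [0,0,0],"roll": 0},{"offset": [0,0,0],"roll": 0}]}}

```text
t: 5.48
tool_pos: [0.5547, -0.189, 0.3186]
orientation: [-3.051, -0.749, 0.0]
force: [-0.4, -0.1, -0.2]
opening: 0.0259
```

{"method": "step_arm", "body": {"deltas": [{"offset": [0.034,-1.527,0],"roll": 0.044},{"offset": [0.034,-1.527,0],"roll": 0.044},{"offset": [0.034,-1.527,0],"roll": 0.044},{"offset": [0.034,-1.527,0],"roll": 0.044},{"offset": [0.034,-1.527,0],"roll": 0.044},{"offset": [0.034,-1.527,0],"roll": 0.044},{"offset": [0.034,-1.527,0],"roll": 0.044},{"offset": [0.034,-1.527,0],"roll": 0.044},{"offset": [0.034,-1.527,0],"roll": 0.044},{"offset": [0.034,-1.527,0],"roll": 0.044},{"offset": [0.034,-1.527,0],"roll": 0.044},{"offset": [0.034,-1.527,0],"roll": 0.044}]}}

```text
t: 6.98
tool_pos: [0.5159, -0.0117, 0.3187]
orientation: [3.141, -0.075, 0.001]
force: [3.6, -1.1, -1.4]
opening: 0.026
```

Run:
```python
from h import *
st();sc=cams.read_camera('scene');sd=cams.read_camera('side');pp(sc,'nose','hook_seat');pp(sd,'nose','hook_seat')
```

```text
t 6.97 tcp [ 0.516 -0.012  0.319] q [-0.122 -0.118  1.557 -0.     1.701  1.497] F [ 3.605 -1.147 -1.433] op 0.025976576522168837
[[ 0.999 -0.048  0.001]
 [-0.048 -0.999 -0.   ]
 [ 0.001  0.    -1.   ]]
nose [([307.2, 178.8], 0.76)]
hook_seat [([307.5, 196.9], 0.84)]
nose [([361.9, 319.2], 0.7), ([317.7, 148.5], 0.63)]
hook_seat [([319.7, 163.0], 0.68), ([360.6, 319.9], 0.34)]
```

The nose is held at 26 mm and the arm has swung. The hook is now estimated at (0.529,-0.013), above the block. I release, rise, and go to look at the driver.

{"method": "step_arm", "body": {"deltas": [{"offset": [0,0,0],"roll": 0},{"offset": [0,0,0],"roll": 0},{"offset": [0,0,0],"roll": 0},{"offset": [0,0,-4],"roll": 0},{"offset": [0,0,-6],"roll": 0},{"offset": [0,0,-6],"roll": 0}], "fingers": 9.3}}

```text
t: 8.02
tool_pos: [0.5152, -0.0121, 0.4802]
orientation: [-3.141, 0.073, 0.001]
force: [0.4, -0.5, 0.3]
opening: 0.0816
```

{"method": "step_arm", "body": {"deltas": [{"offset": [-3.3,-4.6,0],"roll": 0},{"offset": [-3.3,-4.6,0],"roll": 0},{"offset": [-3.3,-4.6,0],"roll": 0},{"offset": [-3.3,-4.6,0],"roll": 0},{"offset": [-3.3,-4.6,0],"roll": 0},{"offset": [-3.3,-4.6,0],"roll": 0},{"offset": [0,0,0],"roll": -0.166},{"offset": [0,0,0],"roll": -0.166},{"offset": [0,0,0],"roll": -0.166},{"offset": [0,0,0],"roll": -0.166},{"offset": [0,0,0],"roll": -0.166}]}}

```text
t: 9.4
tool_pos: [0.3305, 0.2727, 0.4788]
orientation: [-2.9, -1.208, -0.0]
force: [-0.4, 0.9, 0.3]
opening: 0.0929
```

Run:
```python
from h import *
s,M=st();w=cams.read_camera('wrist');save(w,'w2');sc=cams.read_camera('scene');sd=cams.read_camera('side')
for n,p in (('w',w),('s',sc),('d',sd)): print(n);pp(p,'driver','grip','bail','stand','nose','hook_seat','turnscrew')
```

```text
t 9.4 tcp [0.331 0.273 0.479] q [ 0.57  -0.276  1.401 -0.     2.016  1.351] F [-0.362  0.894  0.288] op 0.09293654571180063
[[ 0.704  0.71   0.   ]
 [ 0.71  -0.704  0.   ]
 [ 0.     0.    -1.   ]]
w
driver [([280.5, 3.8], 0.75), ([323.9, 84.2], 0.64)]
grip [([411.9, 206.0], 0.59), ([322.1, 81.6], 0.55)]
bail [([324.1, 75.5], 0.7)]
stand [([350.1, 86.5], 0.57)]
nose []
hook_seat [([633.8, 237.3], 0.61)]
turnscrew [([379.0, 88.4], 0.94)]
s
driver [([374.1, 174.6], 0.73), ([372.8, 193.8], 0.55), ([407.4, 173.1], 0.53)]
grip [([170.7, 263.5], 0.74), ([415.8, 166.8], 0.65), ([370.3, 164.8], 0.63), ([308.2, 180.8], 0.62)]
bail [([441.9, 161.3], 0.61)]
stand [([372.6, 196.3], 0.64)]
nose [([306.9, 180.8], 0.71)]
hook_seat [([306.4, 195.8], 0.61)]
turnscrew [([366.7, 199.4], 0.53)]
d
driver [([360.7, 318.3], 0.96), ([346.2, 378.2], 0.96), ([316.1, 166.8], 0.52)]
grip [([342.0, 395.7], 0.87), ([364.0, 309.2], 0.83)]
bail [([364.5, 282.8], 0.8), ([318.6, 148.6], 0.73)]
stand [([347.9, 316.7], 0.78)]
nose [([317.2, 149.8], 0.59)]
hook_seat [([320.0, 162.5], 0.82), ([362.2, 319.3], 0.15)]
turnscrew [([335.8, 301.6], 0.66), ([317.8, 149.3], 0.22), ([320.0, 231.6], 0.2)]
```

View pics/w2.png

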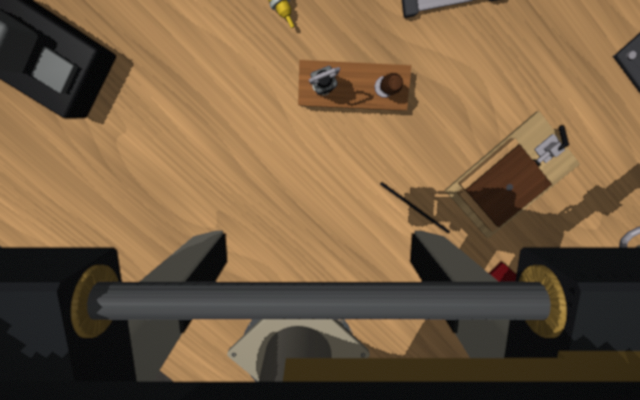

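The wrist view shows the driver at (323,84) and the turnscrew at (390,86) in the stand, with the fallen yellow one off to the side at (285,10). I crop for the bail's direction. Meanwhile I test whether the tool can be tilted at the edge of its reach, since the moves have no tilt command.

Run:
```python
import cv2
im=cv2.imread('pics/w2.png')[50:120,285:425];cv2.imwrite('pics/w2c.png',cv2.resize(im,None,fx=5,fy=5,interpolation=cv2.INTER_CUBIC))
```

```text
(no output)
```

View pics/w2c.png

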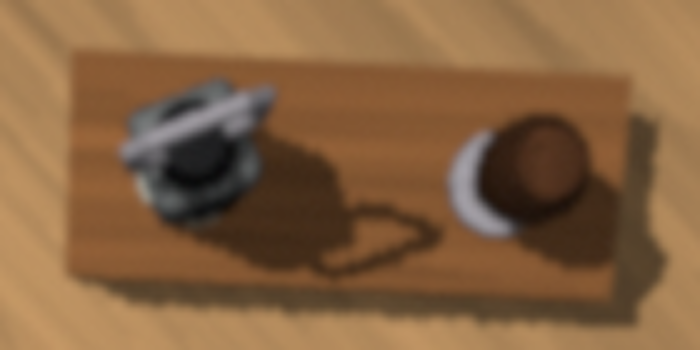

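{"method": "step_arm", "body": {"deltas": [{"offset": [5,0,0],"roll": 0},{"offset": [5,0,0],"roll": 0},{"offset": [5,0,0],"roll": 0},{"offset": [5,0,0],"roll": 0},{"offset": [5,0,0],"roll": 0},{"offset": [5,0,0],"roll": 0},{"offset": [5,0,0],"roll": 0},{"offset": [5,0,0],"roll": 0},{"offset": [5,0,0],"roll": 0},{"offset": [5,0,0],"roll": 0}]}}

```text
t: 11.85
tool_pos: [0.6063, 0.5525, 0.4275]
orientation: [-2.874, -1.188, -0.126]
force: [-0.1, 1.0, -0.0]
opening: 0.0932
```

Run:
```python
from h import *
st()
```

```text
t 11.85 tcp [0.606 0.553 0.427] q [0.674 0.936 0.024 0.006 2.095 1.464] F [-0.14   0.967 -0.043] op 0.09318074555729429
[[ 0.705  0.706  0.064]
 [ 0.703 -0.708  0.058]
 [ 0.086  0.004 -0.996]]
```

The reach limit does tilt the tool: it is now leaning 5° outward, and the commanded pose keeps that. In the crop the bail bar runs from (130,155) to (270,95), so the driver's x axis points at about 68°, far from the arm's direction. I'll first twist the driver in its hole by its bail to about 15°, then tilt the tool and grasp it as advised.

```bash
cat >> h.py <<'E'
def plan(pos,roll,n):
    "n equal rows from the present pose to TCP pos with a total roll"
    s=robot.read_state();M=R.from_rotvec(s['orientation']).as_matrix();d=(np.array(pos)-s['tool_pos'])*100/n
    for i in range(n): print((R.from_rotvec([0,0,-roll/n*i]).as_matrix()@M.T@d).round(1).tolist(),round(roll/n,3))
E
python3 - <<'E'
from h import *
plan([.42,.348,.30],-1.97,12)
E
```

```text
[-2.4, 0.1, 0.9] -0.164
[-2.4, -0.3, 0.9] -0.164
[-2.3, -0.7, 0.9] -0.164
[-2.2, -1.0, 0.9] -0.164
[-2.0, -1.4, 0.9] -0.164
[-1.7, -1.7, 0.9] -0.164
[-1.4, -1.9, 0.9] -0.164
[-1.1, -2.1, 0.9] -0.164
[-0.7, -2.3, 0.9] -0.164
[-0.3, -2.4, 0.9] -0.164
[0.1, -2.4, 0.9] -0.164
[0.5, -2.3, 0.9] -0.164
```

{"method": "step_arm", "body": {"deltas": [{"offset": [-2.4,0.1,0.9],"roll": -0.164},{"offset": [-2.4,-0.3,0.9],"roll": -0.164},{"offset": [-2.3,-0.7,0.9],"roll": -0.164},{"offset": [-2.2,-1.0,0.9],"roll": -0.164},{"offset": [-2.0,-1.4,0.9],"roll": -0.164},{"offset": [-1.7,-1.7,0.9],"roll": -0.164},{"offset": [-1.4,-1.9,0.9],"roll": -0.164},{"offset": [-1.1,-2.1,0.9],"roll": -0.164},{"offset": [-0.7,-2.3,0.9],"roll": -0.164},{"offset": [-0.3,-2.4,0.9],"roll": -0.164},{"offset": [0.1,-2.4,0.9],"roll": -0.164},{"offset": [0.5,-2.3,0.9],"roll": -0.164}]}}

```text
t: 13.35
tool_pos: [0.4144, 0.3645, 0.3027]
orientation: [0.672, 3.014, 0.112]
force: [-0.6, -0.6, 0.5]
opening: 0.0932
```

Run:
```python
from h import *
s,M=st();w=cams.read_camera('wrist');save(w,'w3')
pp(w,'bail','driver')
b=cams.pinpoint(w,'bail')
for x in b[:2]: print(planez(w,x['xy'],.193))
print('tcp px',proj(w,s['tool_pos']), 'exp bail',proj(w,np.array([.42,.348,.193])))
```

```text
t 13.35 tcp [0.414 0.364 0.303] q [ 0.621 -0.111  1.582  0.01   1.582 -0.51 ] F [-0.62  -0.64   0.469] op 0.09324175277249663
[[-0.904  0.422  0.066]
 [ 0.426  0.903  0.06 ]
 [-0.034  0.082 -0.996]]
bail [([288.9, 201.5], 0.84), ([498.7, 130.8], 0.76)]
driver [([394.7, 147.2], 0.92), ([286.1, 168.3], 0.81)]
[0.415 0.347 0.193]
[0.437 0.525 0.193]
tcp px [318.832 246.363] exp bail [292.186 206.311]
```

View pics/w3.png

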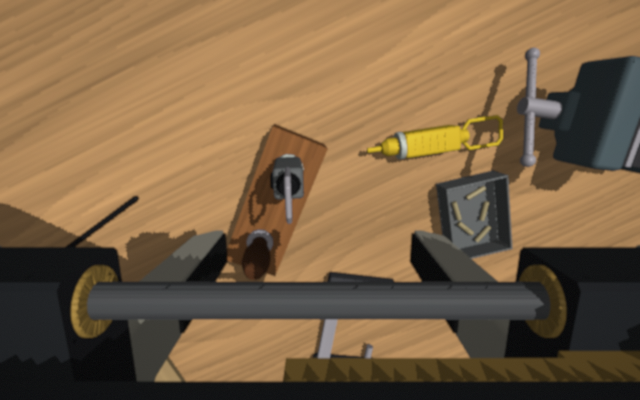

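The bail bar lies upright in the picture at (288,175)–(290,222), nicely between the jaws. I go down and pinch it.

{"method": "step_arm", "body": {"deltas": [{"offset": [-0.1,-0.5,2.6],"roll": 0},{"offset": [-0.1,-0.5,2.6],"roll": 0},{"offset": [-0.1,-0.5,2.6],"roll": 0},{"offset": [-0.1,-0.5,2.6],"roll": 0},{"offset": [0,-0.5,2.6],"roll": 0},{"offset": [0,0,0],"roll": 0}], "fingers": 3.5, "grip_force": 5}}

```text
t: 14.3
tool_pos: [0.4159, 0.3481, 0.1698]
orientation: [0.685, 3.014, 0.108]
force: [-0.5, 0.3, 0.2]
opening: 0.0377
```

{"method": "step_arm", "body": {"deltas": [{"offset": [0,0,0],"roll": 0},{"offset": [0,0,0],"roll": 0},{"offset": [0,0,0],"roll": 0},{"offset": [0,0,0],"roll": 0},{"offset": [0,0,0],"roll": 0}], "fingers": 0.2}}

```text
t: 14.92
tool_pos: [0.4169, 0.3488, 0.1726]
orientation: [0.68, 3.012, 0.114]
force: [-1.3, 0.2, 4.8]
opening: 0.0046
```

Run:
```python
from h import *
s,M=st();w=cams.read_camera('wrist');d=cams.read_camera('side')
a=cv2.resize(d['pixels'][230:380,280:430],(450,450),interpolation=cv2.INTER_CUBIC)
cv2.imwrite('pics/c4.png',np.hstack([a,cv2.resize(w['pixels'][150:350,220:380],(350,450))])[:,:,::-1])
```

```text
t 14.93 tcp [0.417 0.349 0.173] q [ 0.594 -0.089  1.798  0.013  1.343 -0.536] F [-1.259  0.155  4.755] op 0.00463195469288643
[[-0.902  0.427  0.067]
 [ 0.431  0.9    0.06 ]
 [-0.035  0.083 -0.996]]
```

{"method": "step_arm", "body": {"deltas": [{"offset": [0,0,0],"roll": 0.108},{"offset": [0,0,0],"roll": 0.108},{"offset": [0,0,0],"roll": 0.108},{"offset": [0,0,0],"roll": 0.108},{"offset": [0,0,0],"roll": 0.108},{"offset": [0,0,0],"roll": 0.108},{"offset": [0,0,0],"roll": 0.108},{"offset": [0,0,0],"roll": 0.108},{"offset": [0,0,0],"roll": 0}]}}

```text
t: 16.15
tool_pos: [0.4168, 0.3488, 0.1721]
orientation: [1.899, 2.479, 0.138]
force: [0.0, -0.4, 4.4]
opening: 0.0052
```

{"method": "step_arm", "body": {"deltas": [{"offset": [0,0,0],"roll": 0},{"offset": [0,0,0],"roll": 0},{"offset": [0,0,0],"roll": 0},{"offset": [0,0,-3],"roll": 0},{"offset": [0,0,-5],"roll": 0},{"offset": [0,0,-5],"roll": 0},{"offset": [0,0,-5],"roll": 0},{"offset": [0,0,-5],"roll": 0},{"offset": [0,0,-5],"roll": 0}], "fingers": 4}}

```text
t: 17.27
tool_pos: [0.3977, 0.3316, 0.4522]
orientation: [1.899, 2.479, 0.137]
force: [-0.1, 0.9, 0.6]
opening: 0.0398
```

Run:
```python
from h import *
s,M=st();w=cams.read_camera('wrist');d=cams.read_camera('side');sc=cams.read_camera('scene')
for n,p in (('w',w),('d',d),('s',sc)):print(n);pp(p,'driver','grip','bail')
a=cv2.resize(d['pixels'][240:380,290:430],(400,400),interpolation=cv2.INTER_CUBIC)
b=cv2.resize(w['pixels'][100:300,220:420],(400,400),interpolation=cv2.INTER_CUBIC)
cv2.imwrite('pics/c5.png',np.hstack([a,b])[:,:,::-1])
```

```text
t 17.27 tcp [0.398 0.332 0.452] q [ 0.586 -0.152  1.348  0.014  1.857  0.327] F [-0.132  0.883  0.61 ] op 0.039828706436136445
[[-0.262  0.963  0.066]
 [ 0.964  0.258  0.06 ]
 [ 0.04   0.079 -0.996]]
w
driver [([352.4, 82.5], 0.85), ([310.1, 156.3], 0.78)]
grip [([313.9, 159.1], 0.72), ([364.5, 60.7], 0.59)]
bail [([319.5, 166.1], 0.82), ([399.3, 5.9], 0.66)]
d
driver [([359.5, 318.5], 0.92), ([349.1, 377.5], 0.75)]
grip [([344.4, 394.5], 0.94), ([362.2, 309.0], 0.92), ([318.8, 149.9], 0.5), ([365.0, 248.5], 0.46)]
bail [([364.3, 283.2], 0.75)]
s
driver [([410.4, 169.1], 0.54), ([373.9, 174.9], 0.47)]
grip [([420.1, 167.9], 0.79), ([375.9, 167.9], 0.72)]
bail [([443.2, 164.7], 0.8), ([375.4, 144.7], 0.76)]
```

View pics/c5.png

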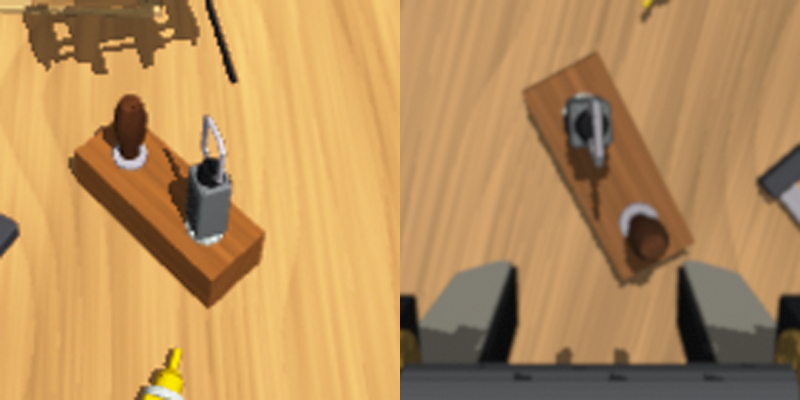

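The twist worked: the driver's bail now faces about 15–20° azimuth. Next I turn the tool to that azimuth and go to the reach limit to tilt.

Run:
```python
from h import *
plan([.74,.30,.45],1.52,12)
```

```text
[-1.0, 2.7, 0.2] 0.127
[-0.7, 2.8, 0.2] 0.127
[-0.3, 2.8, 0.2] 0.127
[0.1, 2.9, 0.2] 0.127
[0.4, 2.8, 0.2] 0.127
[0.8, 2.8, 0.2] 0.127
[1.1, 2.6, 0.2] 0.127
[1.4, 2.5, 0.2] 0.127
[1.7, 2.3, 0.2] 0.127
[2.0, 2.0, 0.2] 0.127
[2.3, 1.8, 0.2] 0.127
[2.5, 1.5, 0.2] 0.127
```

{"method": "step_arm", "body": {"deltas": [{"offset": [-1.0,2.7,0.2],"roll": 0.127},{"offset": [-0.7,2.8,0.2],"roll": 0.127},{"offset": [-0.3,2.8,0.2],"roll": 0.127},{"offset": [0.1,2.9,0.2],"roll": 0.127},{"offset": [0.4,2.8,0.2],"roll": 0.127},{"offset": [0.8,2.8,0.2],"roll": 0.127},{"offset": [1.1,2.6,0.2],"roll": 0.127},{"offset": [1.4,2.5,0.2],"roll": 0.127},{"offset": [1.7,2.3,0.2],"roll": 0.127},{"offset": [2.0,2.0,0.2],"roll": 0.127},{"offset": [2.3,1.8,0.2],"roll": 0.127},{"offset": [2.5,1.5,0.2],"roll": 0.127}], "fingers": 6}}

```text
t: 19.38
tool_pos: [0.742, 0.2978, 0.4469]
orientation: [-3.054, -0.471, -0.114]
force: [0.7, 0.8, 0.7]
opening: 0.06
```

{"method": "step_arm", "body": {"deltas": [{"offset": [5,0,0],"roll": 0},{"offset": [5,0,0],"roll": 0},{"offset": [5,0,0],"roll": 0},{"offset": [5,0,0],"roll": 0},{"offset": [5,0,0],"roll": 0},{"offset": [5,0,0],"roll": 0}]}}

```text
t: 20.12
tool_pos: [0.8597, 0.3264, 0.3904]
orientation: [-2.989, -0.463, -0.401]
force: [-0.7, 0.4, -0.7]
opening: 0.06
```

Run:
```python
from h import *
st()
```

```text
t 20.12 tcp [0.86  0.326 0.39 ] q [0.285 0.999 0.024 0.057 1.845 1.571] F [-0.704  0.448 -0.741] op 0.060040408556858035
[[ 0.92   0.308  0.243]
 [ 0.285 -0.95   0.128]
 [ 0.271 -0.049 -0.961]]
```

{"method": "step_arm", "body": {"deltas": [{"offset": [5,0,0],"roll": 0},{"offset": [5,0,0],"roll": 0},{"offset": [5,0,0],"roll": 0},{"offset": [5,0,0],"roll": 0},{"offset": [5,0,0],"roll": 0}]}}

```text
t: 20.75
tool_pos: [0.9336, 0.3417, 0.3933]
orientation: [-2.909, -0.445, -0.661]
force: [-0.1, 0.0, -1.0]
opening: 0.0599
```

Run:
```python
from h import *
st()
```

```text
t 20.75 tcp [0.934 0.342 0.393] q [0.273 1.025 0.024 0.07  1.638 1.561] F [-0.086  0.039 -0.98 ] op 0.05989019296922607
[[ 0.861  0.311  0.402]
 [ 0.256 -0.949  0.185]
 [ 0.439 -0.056 -0.897]]
```

{"method": "step_arm", "body": {"deltas": [{"offset": [5,0,0],"roll": 0},{"offset": [5,0,0],"roll": 0},{"offset": [5,0,0],"roll": 0},{"offset": [5,0,0],"roll": 0},{"offset": [5,0,0],"roll": 0},{"offset": [5,0,0],"roll": 0},{"offset": [5,0,0],"roll": 0}]}}

```text
t: 21.62
tool_pos: [1.0039, 0.3514, 0.4679]
orientation: [-2.763, -0.415, -1.012]
force: [-0.0, 0.5, -0.2]
opening: 0.0601
```

Run:
```python
from h import *
s,M=st()
g=s['tool_pos']-M[:,2]*.0188;print(g)
# target: grasp point at driver grip
```

```text
t 21.62 tcp [1.004 0.351 0.468] q [0.256 1.    0.023 0.092 1.409 1.548] F [-0.036  0.512 -0.172] op 0.060068252477037495
[[ 0.731  0.315  0.605]
 [ 0.2   -0.947  0.252]
 [ 0.652 -0.063 -0.755]]
[0.992 0.347 0.482]
```

The tool is tilted 41° and leaning toward azimuth 22.6°. I triangulate the driver again and plan the path back to it.

Run:
```python
from h import *
d=cams.read_camera('side');sc=cams.read_camera('scene')
for n,a,b,z in (('drv',(373.9,174.9),(359.5,318.5),.05),('grip',(375.9,167.9),(362.2,309),.09),('bail',(375.4,144.7),(364.3,283.2),.191)):
    print(n,tri([(sc,a),(d,b)]),planez(sc,a,z),planez(d,b,z))
pp(d,'driver','grip','bail');pp(sc,'driver','grip','bail')
plan([.34,.315,.36],-.096,12)
```

```text
drv [0.419 0.344 0.051] [0.415 0.344 0.05 ] [0.422 0.345 0.05 ]
grip [0.419 0.345 0.092] [0.419 0.347 0.09 ] [0.417 0.343 0.09 ]
bail [0.414 0.344 0.202] [0.401 0.351 0.191] [0.417 0.339 0.191]
driver [([357.7, 320.8], 0.77), ([349.2, 377.3], 0.75)]
grip [([360.2, 307.4], 0.84), ([343.8, 398.0], 0.67), ([344.1, 315.3], 0.62), ([319.6, 163.9], 0.59)]
bail [([366.5, 285.1], 0.7)]
driver [([407.7, 168.6], 0.84), ([406.8, 246.0], 0.73), ([372.3, 171.9], 0.71), ([304.7, 194.9], 0.28)]
grip [([417.3, 167.5], 0.72), ([372.7, 165.1], 0.56), ([243.5, 270.6], 0.49), ([314.2, 245.6], 0.36)]
bail [([440.6, 164.7], 0.79), ([375.2, 146.5], 0.6)]
[-4.7, -1.4, -2.7] -0.008
[-4.7, -1.4, -2.7] -0.008
[-4.7, -1.5, -2.7] -0.008
[-4.7, -1.5, -2.7] -0.008
[-4.6, -1.5, -2.7] -0.008
[-4.6, -1.6, -2.7] -0.008
[-4.6, -1.6, -2.7] -0.008
[-4.6, -1.7, -2.7] -0.008
[-4.6, -1.7, -2.7] -0.008
[-4.6, -1.7, -2.7] -0.008
[-4.6, -1.8, -2.7] -0.008
[-4.5, -1.8, -2.7] -0.008
```

{"method": "step_arm", "body": {"deltas": [{"offset": [-4.7,-1.4,-2.7],"roll": -0.008},{"offset": [-4.7,-1.4,-2.7],"roll": -0.008},{"offset": [-4.7,-1.5,-2.7],"roll": -0.008},{"offset": [-4.7,-1.5,-2.7],"roll": -0.008},{"offset": [-4.6,-1.5,-2.7],"roll": -0.008},{"offset": [-4.6,-1.6,-2.7],"roll": -0.008},{"offset": [-4.6,-1.6,-2.7],"roll": -0.008},{"offset": [-4.6,-1.7,-2.7],"roll": -0.008},{"offset": [-4.6,-1.7,-2.7],"roll": -0.008},{"offset": [-4.6,-1.7,-2.7],"roll": -0.008},{"offset": [-4.6,-1.8,-2.7],"roll": -0.008},{"offset": [-4.5,-1.8,-2.7],"roll": -0.008}], "fingers": 7}}

```text
t: 23.52
tool_pos: [0.415, 0.3268, 0.3768]
orientation: [-2.767, -0.537, -1.028]
force: [-0.8, 0.9, 0.0]
opening: 0.0703
```

Run:
```python
from h import *
s,M=st()
G=np.array([.416,.345,.095]);T=G+M[:,2]*(.0188-.11);print(T);plan(T,0,6)
w=cams.read_camera('wrist');pp(w,'driver','grip','bail');
for n,x in (('o',[.416,.345,.05]),('g',[.416,.345,.09]),('b',[.416,.345,.191])): print(n,proj(w,np.array(x)))
```

```text
t 23.52 tcp [0.415 0.327 0.377] q [ 0.718 -0.773  2.088 -0.229  1.149  1.926] F [-0.815  0.909  0.047] op 0.07027134929394875
[[ 0.703  0.377  0.603]
 [ 0.28  -0.926  0.252]
 [ 0.654 -0.008 -0.757]]
[0.361 0.322 0.164]
[-3.0, -0.2, 2.1] 0.0
[-3.0, -0.2, 2.1] 0.0
[-3.0, -0.2, 2.1] 0.0
[-3.0, -0.2, 2.1] 0.0
[-3.0, -0.2, 2.1] 0.0
[-3.0, -0.2, 2.1] 0.0
driver [([236.8, 264.5], 0.9), ([302.4, 320.2], 0.69)]
grip [([305.3, 316.4], 0.94), ([211.8, 248.9], 0.9), ([302.8, 320.0], 0.25)]
bail [([177.9, 212.4], 0.68)]
o [307.659 321.32 ]
g [306.527 316.835]
b [302.631 301.402]
```

{"method": "step_arm", "body": {"deltas": [{"offset": [-3.0,-0.2,2.1],"roll": 0},{"offset": [-3.0,-0.2,2.1],"roll": 0},{"offset": [-3.0,-0.2,2.1],"roll": 0},{"offset": [-3.0,-0.2,2.1],"roll": 0},{"offset": [-3.0,-0.2,2.1],"roll": 0},{"offset": [-3.0,-0.2,2.1],"roll": 0}]}}

```text
t: 24.48
tool_pos: [0.3632, 0.3217, 0.1779]
orientation: [-2.783, -0.539, -1.007]
force: [-5.4, -7.8, -22.6]
opening: 0.0698
```

Run:
```python
from h import *
s,M=st()
G=np.array([.416,.345,.095]);print('to G in tool',M.T@(G-M[:,2]*-.0188-s['tool_pos']))
w=cams.read_camera('wrist');pp(w,'driver','grip','bail');save(w,'w4')
for n,x in (('o',[.416,.345,.05]),('g',[.416,.345,.09]),('b',[.416,.345,.191])): print(n,proj(w,np.array(x)))
```

```text
t 24.48 tcp [0.363 0.322 0.178] q [ 0.834 -0.889  2.498 -0.355  0.918  2.15 ] F [ -5.442  -7.828 -22.643] op 0.06984690971183115
[[ 0.713  0.374  0.593]
 [ 0.285 -0.927  0.243]
 [ 0.64  -0.004 -0.768]]
to G in tool [-0.009 -0.001  0.119]
driver [([311.9, 230.2], 0.75), ([214.0, 166.9], 0.72)]
grip [([312.6, 213.3], 0.81), ([187.7, 148.7], 0.72)]
bail [([133.5, 103.8], 0.72), ([308.7, 137.4], 0.69), ([312.9, 213.2], 0.21)]
o [316.331 230.24 ]
g [315.859 212.552]
b [313.876 138.146]
```

View pics/w4.png

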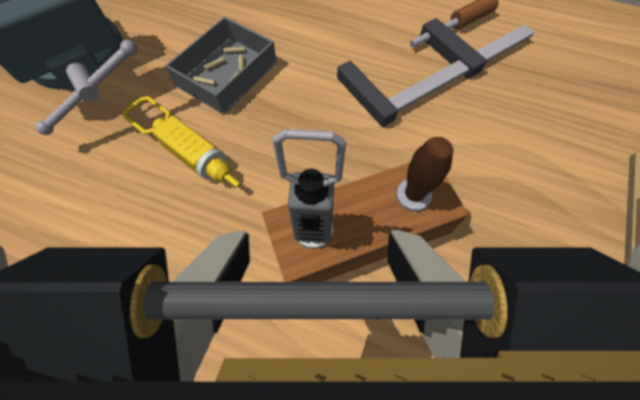

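The wrist view shows the grey driver face on at (312,215), its bail at (310,140), centred between the fingers. I go in along the tool axis.

{"method": "step_arm", "body": {"deltas": [{"offset": [0,0,2],"roll": 0},{"offset": [0,-0.1,2],"roll": 0},{"offset": [-0.3,-0.1,2],"roll": 0},{"offset": [-0.3,-0.1,2],"roll": 0},{"offset": [-0.3,0,2],"roll": 0}]}}

```text
t: 25.3
tool_pos: [0.4167, 0.3482, 0.0991]
orientation: [-2.777, -0.538, -1.013]
force: [0.0, 0.0, -0.2]
opening: 0.0702
```

Run:
```python
from h import *
s,M=st()
G=np.array([.416,.345,.095]);print('to G in tool',M.T@(G-M[:,2]*-.0188-s['tool_pos']))
w=cams.read_camera('wrist');pp(w,'driver','grip','bail');save(w,'w5')
for n,x in (('o',[.416,.345,.05]),('g',[.416,.345,.09]),('b',[.416,.345,.191])): print(n,proj(w,np.array(x)))
```

```text
t 25.3 tcp [0.417 0.348 0.099] q [ 0.765 -0.514  2.444 -0.435  0.59   2.239] F [ 0.004  0.035 -0.164] op 0.07024123629654831
[[ 0.71   0.376  0.596]
 [ 0.283 -0.927  0.247]
 [ 0.645 -0.006 -0.764]]
to G in tool [-0.004  0.003  0.021]
driver [([184.0, 178.2], 0.75), ([320.5, 274.2], 0.61)]
grip [([152.6, 153.4], 0.76)]
bail [([83.4, 99.4], 0.89), ([313.0, 146.5], 0.71)]
o [322.144 274.841]
g [322.403 256.108]
b [323.942 145.017]
```

{"method": "step_arm", "body": {"deltas": [{"offset": [-0.2,0,1.0],"roll": 0},{"offset": [-0.2,0,1.1],"roll": 0},{"offset": [0,0,0],"roll": 0}]}}

```text
t: 25.88
tool_pos: [0.4253, 0.3517, 0.0803]
orientation: [-2.778, -0.539, -1.012]
force: [0.3, 0.1, -0.0]
opening: 0.0698
```

{"method": "step_arm", "body": {"deltas": [{"offset": [0,0,0],"roll": 0},{"offset": [0,0,0],"roll": 0},{"offset": [0,0,0],"roll": 0},{"offset": [0,0,0],"roll": 0},{"offset": [0,0,0],"roll": 0},{"offset": [0,0,0],"roll": 0},{"offset": [0,0,0],"roll": 0}], "fingers": 2.5, "grip_force": 25}}

```text
t: 26.75
tool_pos: [0.4251, 0.3517, 0.0797]
orientation: [-2.778, -0.539, -1.011]
force: [-3.6, -0.8, 4.6]
opening: 0.032
```

Run:
```python
from h import *
s,M=st();print('grasp',s['tool_pos']-M[:,2]*.0188)
w=cams.read_camera('wrist');d=cams.read_camera('side');sc=cams.read_camera('scene')
for n,p in (('w',w),('d',d),('s',sc)):print(n);pp(p,'driver','grip','bail','hook_seat','nose')
save(w,'w6')
```

```text
t 26.75 tcp [0.425 0.352 0.08 ] q [ 0.755 -0.434  2.43  -0.47   0.527  2.276] F [-3.624 -0.777  4.596] op 0.03198117973719131
[[ 0.71   0.376  0.595]
 [ 0.284 -0.927  0.246]
 [ 0.644 -0.006 -0.765]]
grasp [0.414 0.347 0.094]
w
driver [([171.9, 176.3], 0.79), ([316.0, 283.5], 0.76), ([200.7, 51.5], 0.6)]
grip [([139.8, 150.3], 0.94)]
bail [([72.8, 89.1], 0.94), ([319.8, 123.9], 0.61)]
hook_seat []
nose []
d
driver [([362.3, 318.6], 0.78), ([347.5, 380.1], 0.71), ([360.4, 328.0], 0.61)]
grip [([361.1, 307.2], 0.91), ([342.6, 395.5], 0.55)]
bail [([367.2, 283.6], 0.67)]
hook_seat [([320.8, 165.2], 0.93), ([360.5, 326.7], 0.17)]
nose [([316.2, 233.3], 0.72), ([316.1, 149.2], 0.57)]
s
driver [([372.0, 173.6], 0.65), ([408.4, 169.1], 0.55)]
grip [([416.1, 169.6], 0.73), ([372.9, 166.2], 0.54)]
bail [([440.6, 163.8], 0.85), ([377.8, 146.0], 0.63), ([239.4, 247.8], 0.39)]
hook_seat [([306.4, 192.9], 0.62)]
nose [([304.6, 179.9], 0.75), ([366.9, 200.9], 0.41)]
```

The driver is gripped at 32 mm, which is the expected width. I lift it straight up.

{"method": "step_arm", "body": {"deltas": [{"offset": [1.0,0,-1.2],"roll": 0},{"offset": [1.3,0,-1.5],"roll": 0},{"offset": [1.3,0,-1.5],"roll": 0},{"offset": [1.3,0,-1.5],"roll": 0},{"offset": [1.3,0,-1.5],"roll": 0},{"offset": [1.3,0,-1.5],"roll": 0},{"offset": [0,0,0],"roll": 0}]}}

```text
t: 28.52
tool_pos: [0.4269, 0.3517, 0.1952]
orientation: [-2.777, -0.538, -1.012]
force: [0.2, -0.4, -3.3]
opening: 0.0319
```

Run:
```python
from h import *
s,M=st();g=s['tool_pos']-M[:,2]*.0188;print('grasp',g)
w=cams.read_camera('wrist');d=cams.read_camera('side');sc=cams.read_camera('scene')
for n,p in (('w',w),('d',d),('s',sc)):
    print(n);pp(p,'driver','bail','bit_tip','hook_seat','nose')
    print('exp bail',proj(p,g+[0,0,.097]),'exp org',proj(p,g-[0,0,.044]),'exp hook',proj(p,np.array([.529,-.0125,.285])),'nose',proj(p,np.array([.525,-.0125,.335])))
save(w,'w6')
```

```text
t 28.52 tcp [0.427 0.352 0.195] q [ 0.751 -0.626  2.328 -0.321  0.798  2.088] F [ 0.244 -0.362 -3.253] op 0.031856719836384405
[[ 0.71   0.376  0.596]
 [ 0.283 -0.927  0.247]
 [ 0.645 -0.006 -0.765]]
grasp [0.416 0.347 0.21 ]
w
driver [([316.4, 280.3], 0.9), ([214.5, 233.2], 0.78)]
bail [([132.0, 159.3], 0.87), ([319.6, 126.0], 0.67)]
bit_tip [([236.7, 257.8], 0.7)]
hook_seat [([466.0, 132.8], 0.74)]
nose []
exp bail [312.474 131.753] exp org [317.812 284.284] exp hook [2050.732  299.575] nose [4800.589  235.195]
d
driver [([351.0, 379.6], 0.97), ([363.6, 294.2], 0.94)]
bail [([368.5, 252.4], 0.86)]
bit_tip [([353.9, 363.5], 0.9), ([367.9, 158.2], 0.35)]
hook_seat [([319.6, 161.3], 0.92), ([359.5, 295.2], 0.65)]
nose [([319.1, 148.8], 0.8), ([329.1, 187.8], 0.47), ([369.5, 250.2], 0.19)]
exp bail [368.26 253.52] exp org [364.462 292.591] exp hook [319.15  162.567] nose [320.224 148.055]
s
driver [([406.4, 169.2], 0.67), ([377.2, 151.8], 0.58)]
bail [([242.7, 250.6], 0.74), ([442.6, 165.2], 0.66), ([376.5, 125.8], 0.48)]
bit_tip [([376.1, 160.4], 0.67), ([395.0, 172.5], 0.53)]
hook_seat [([308.7, 194.3], 0.67)]
nose [([306.6, 178.5], 0.56), ([445.7, 189.9], 0.35)]
exp bail [379.277 122.984] exp org [376.654 152.709] exp hook [308.065 194.319] nose [306.669 182.553]
```

View pics/w6.png

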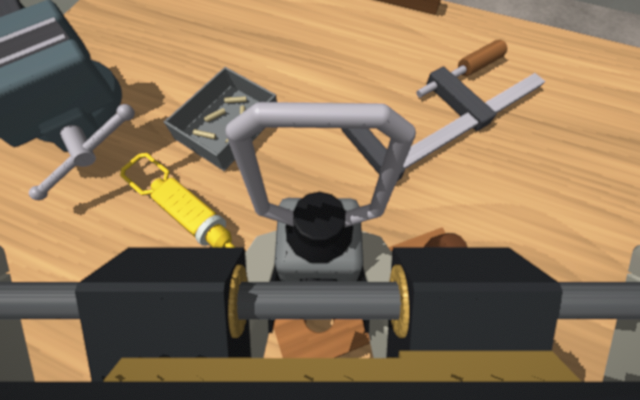

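The driver is firmly held, its bail bar at (320,115) in the wrist view, and the hook estimate (0.529,-0.0125,0.285) agrees with both cameras within about 1 px. I carry it to 55 mm in front of the hook.

{"method": "step_arm", "body": {"deltas": [{"offset": [-0.6,3.5,-0.5],"roll": 0},{"offset": [-0.6,3.5,-0.5],"roll": 0},{"offset": [-0.6,3.5,-0.5],"roll": 0},{"offset": [-0.6,3.5,-0.5],"roll": 0},{"offset": [-0.6,3.5,-0.6],"roll": 0},{"offset": [-0.6,3.5,-0.6],"roll": 0},{"offset": [-0.6,3.5,-0.6],"roll": 0},{"offset": [-0.6,3.5,-0.5],"roll": 0},{"offset": [-0.6,3.5,-0.5],"roll": 0},{"offset": [-0.7,3.5,-0.5],"roll": 0},{"offset": [0,0,0],"roll": 0}]}}

```text
t: 30.8
tool_pos: [0.5067, 0.0037, 0.1914]
orientation: [-2.794, -0.536, -0.988]
force: [-0.1, -0.3, -4.0]
opening: 0.0316
```

```bash
cat >> h.py <<'E'
def look(name=None):
    s,M=st();g=s['tool_pos']-M[:,2]*.0188;b=g+[.002,-.002,.098];print('bail est',b)
    P={n:cams.read_camera(n) for n in ('wrist','side','scene')}
    for n,p in P.items():
        print(n);pp(p,'bail','hook_seat','bit_tip');print('exp bail',proj(p,b).round(1),'hook',proj(p,np.array([.529,-.0125,.285])).round(1))
    return s,M,b,P
E
python3 - <<'E'
from h import *
s,M,b,P=look()
im=np.hstack([P['wrist']['pixels'][0:260,140:500],cv2.resize(P['side']['pixels'][120:220,260:400],(364,260),interpolation=cv2.INTER_CUBIC)])
cv2.imwrite('pics/c7.png',im[:,:,::-1])
E
```

```text
t 30.8 tcp [0.507 0.004 0.191] q [-0.462 -0.754  2.399  0.565  1.078  0.564] F [-0.142 -0.275 -3.981] op 0.031556611699374376
[[ 0.723  0.371  0.583]
 [ 0.286 -0.929  0.237]
 [ 0.629 -0.004 -0.777]]
bail est [ 0.498 -0.003  0.304]
wrist
bail [([319.2, 126.2], 0.67)]
hook_seat [([406.8, 100.1], 0.56)]
bit_tip [([320.8, 126.5], 0.17)]
exp bail [326.2 131.9] hook [397.7  97.6]
side
bail [([329.1, 158.2], 0.83)]
hook_seat [([321.1, 165.9], 0.64)]
bit_tip [([351.9, 362.5], 0.92), ([330.7, 206.8], 0.72)]
exp bail [330.  159.1] hook [319.1 162.6]
scene
bail [([440.3, 162.3], 0.62), ([305.0, 180.7], 0.47)]
hook_seat [([306.0, 190.3], 0.68)]
bit_tip [([398.6, 168.8], 0.85), ([305.2, 215.6], 0.6)]
exp bail [305.  182.5] hook [308.1 194.3]
```

View pics/c7.png

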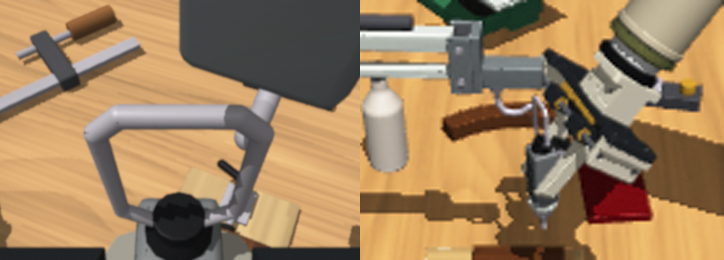

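The bail is about 31 mm in front of the seat, 10 mm to +y, and level with the gap above the hook tip. In the side view the bail is at (329,158) and the hook at (320,164). I align sideways, then move in over the seat.

{"method": "step_arm", "body": {"deltas": [{"offset": [-0.3,0.9,-0.2],"roll": 0},{"offset": [0,0,0],"roll": 0}]}}

```text
t: 31.65
tool_pos: [0.5066, -0.0037, 0.1912]
orientation: [-2.791, -0.54, -0.988]
force: [0.9, 0.1, -4.4]
opening: 0.0322
```

{"method": "step_arm", "body": {"deltas": [{"offset": [0.5,0.3,0.4],"roll": 0},{"offset": [0.5,0.3,0.4],"roll": 0},{"offset": [0.6,0.3,0.5],"roll": 0},{"offset": [0.6,0.3,0.5],"roll": 0},{"offset": [0,0,0],"roll": 0}]}}

```text
t: 32.28
tool_pos: [0.5377, -0.0029, 0.1906]
orientation: [-2.79, -0.542, -0.987]
force: [-0.7, -0.3, -3.8]
opening: 0.032
```

Run:
```python
from h import *
s,M,b,P=look()
im=np.hstack([P['wrist']['pixels'][0:260,140:500],cv2.resize(P['side']['pixels'][120:220,260:400],(364,260),interpolation=cv2.INTER_CUBIC)])
cv2.imwrite('pics/c8.png',im[:,:,::-1])
```

```text
t 32.27 tcp [ 0.538 -0.003  0.191] q [-0.442 -0.612  2.32   0.58   1.019  0.54 ] F [-0.65  -0.257 -3.834] op 0.03195883512987078
[[ 0.721  0.376  0.582]
 [ 0.289 -0.927  0.241]
 [ 0.63  -0.006 -0.777]]
bail est [ 0.529 -0.009  0.303]
wrist
bail [([318.6, 126.6], 0.58), ([9.5, 268.3], 0.33)]
hook_seat [([339.0, 178.6], 0.81)]
bit_tip []
exp bail [325.4 131.7] hook [336.2 178.7]
side
bail [([318.3, 157.0], 0.51)]
hook_seat [([321.4, 162.4], 0.94), ([320.5, 199.4], 0.64)]
bit_tip [([320.5, 207.9], 0.57)]
exp bail [319.1 158. ] hook [319.1 162.6]
scene
bail [([442.9, 161.9], 0.84), ([308.4, 192.6], 0.55)]
hook_seat [([305.2, 195.6], 0.64), ([304.7, 193.5], 0.32)]
bit_tip [([394.8, 170.1], 0.77), ([308.1, 192.1], 0.69), ([306.0, 211.9], 0.65), ([309.0, 224.0], 0.5)]
exp bail [308.6 189.9] hook [308.1 194.3]
```

View pics/c8.png

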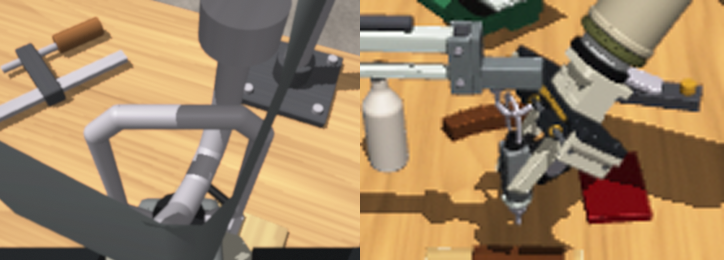

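The wrist view shows the hook threaded through the bail, with the seat at (339,179) as expected. Now I lower slowly and follow the arm down.

{"method": "step_arm", "body": {"deltas": [{"offset": [-0.3,0.05,0.4],"roll": 0},{"offset": [-0.3,0.05,0.4],"roll": 0},{"offset": [-0.3,0,0.4],"roll": 0},{"offset": [-0.3,0,0.4],"roll": 0},{"offset": [-0.3,0,0.4],"roll": 0},{"offset": [-0.3,0,0.4],"roll": 0},{"offset": [-0.3,0,0.4],"roll": 0},{"offset": [-0.3,0,0.4],"roll": 0},{"offset": [0,0,0],"roll": 0},{"offset": [0,0,0],"roll": 0}]}}

```text
t: 34.12
tool_pos: [0.5389, -0.0034, 0.1508]
orientation: [-2.79, -0.541, -0.987]
force: [-3.0, -0.1, -0.5]
opening: 0.0321
```

Run:
```python
from h import *
s,M,b,P=look()
```

```text
t 34.12 tcp [ 0.539 -0.003  0.151] q [-0.441 -0.558  2.361  0.616  0.939  0.476] F [-3.004 -0.084 -0.515] op 0.032136586053533485
[[ 0.721  0.376  0.582]
 [ 0.289 -0.927  0.241]
 [ 0.63  -0.005 -0.777]]
bail est [ 0.53  -0.01   0.263]
wrist
bail [([318.7, 129.2], 0.73)]
hook_seat [([339.3, 140.1], 0.63)]
bit_tip []
exp bail [325.6 131.7] hook [341.9  52.7]
side
bail [([317.7, 166.5], 0.77)]
hook_seat [([320.6, 170.2], 0.93)]
bit_tip [([370.4, 160.2], 0.63), ([352.1, 360.1], 0.57), ([317.9, 215.9], 0.55)]
exp bail [318.9 169.1] hook [319.1 162.6]
scene
bail [([444.1, 162.5], 0.69), ([308.3, 201.1], 0.48), ([274.8, 333.9], 0.48)]
hook_seat [([308.5, 199.8], 0.7), ([309.3, 199.4], 0.63)]
bit_tip [([399.1, 172.3], 0.73), ([273.6, 332.3], 0.62), ([310.4, 232.8], 0.56)]
exp bail [309.2 198.7] hook [308.1 194.3]
```

The arm now carries most of the weight (Fz from -4 to -0.5 N), but there is a -3 N sideways force, so the bail rides on the shank side. I ease back a little.

{"method": "step_arm", "body": {"deltas": [{"offset": [-0.2,-0.1,-0.2],"roll": 0},{"offset": [-0.2,-0.1,-0.1],"roll": 0},{"offset": [0,0,0],"roll": 0},{"offset": [0,0,0],"roll": 0}]}}

```text
t: 35.22
tool_pos: [0.5335, -0.0034, 0.1505]
orientation: [-2.79, -0.541, -0.987]
force: [-0.8, -0.4, 0.3]
opening: 0.0318
```

Run:
```python
from h import *
s,M,b,P=look()
```

```text
t 35.23 tcp [ 0.533 -0.003  0.151] q [-0.449 -0.58   2.375  0.615  0.949  0.475] F [-0.817 -0.444  0.273] op 0.03175188200620764
[[ 0.721  0.376  0.582]
 [ 0.289 -0.927  0.24 ]
 [ 0.63  -0.005 -0.777]]
bail est [ 0.525 -0.01   0.263]
wrist
bail [([317.6, 126.9], 0.9)]
hook_seat [([344.8, 119.1], 0.72)]
bit_tip []
exp bail [325.6 131.7] hook [354.5  26.1]
side
bail [([320.3, 169.0], 0.84), ([322.8, 196.7], 0.62)]
hook_seat [([318.8, 171.3], 0.65)]
bit_tip [([352.1, 360.5], 0.94), ([319.2, 193.9], 0.6), ([322.5, 214.1], 0.57)]
exp bail [320.8 169.2] hook [319.1 162.6]
scene
bail [([441.2, 163.5], 0.87), ([307.9, 196.6], 0.5), ([369.1, 200.4], 0.3)]
hook_seat [([305.6, 197.5], 0.81)]
bit_tip [([398.3, 170.8], 0.87), ([312.7, 233.2], 0.72)]
exp bail [308.3 197.7] hook [308.1 194.3]
```

```bash
cat >> h.py <<'E'
def avg(n=8):
    a=[]
    for _ in range(n): cams.read_camera('side');a.append(robot.read_state()['force'])
    a=np.array(a);print('F mean',a.mean(0),'se',a.std(0)/n**.5)
E
python3 -c "
from h import *
avg()"
```

```text
F mean [-0.95  -0.065 -0.753] se [0.17  0.143 0.19 ]
```

{"method": "step_arm", "body": {"deltas": [{"offset": [-0.2,0,0.3],"roll": 0},{"offset": [-0.3,0,0.3],"roll": 0},{"offset": [-0.2,0,0.3],"roll": 0},{"offset": [-0.2,0,0.3],"roll": 0},{"offset": [0,0,0],"roll": 0},{"offset": [0,0,0],"roll": 0}]}}

```text
t: 36.98
tool_pos: [0.5339, -0.003, 0.1354]
orientation: [-2.79, -0.541, -0.987]
force: [-0.0, -0.3, -0.1]
opening: 0.0318
```

```bash
python3 -c "
from h import *
st();avg(10)"
```

```text
t 36.98 tcp [ 0.534 -0.003  0.135] q [-0.447 -0.555  2.388  0.631  0.917  0.448] F [-0.009 -0.264 -0.056] op 0.03177589454200601
[[ 0.721  0.376  0.582]
 [ 0.289 -0.927  0.241]
 [ 0.63  -0.006 -0.777]]
F mean [-0.041  0.045  0.114] se [0.131 0.101 0.142]
```

The arm is now carrying the whole weight (mean Fz ≈ 0.1 ± 0.14 N) at about 37 mm of sink, and it is at rest. I release and back out along the tool axis.

{"method": "step_arm", "body": {"deltas": [{"offset": [0,0,0],"roll": 0},{"offset": [0,0,0],"roll": 0},{"offset": [0,0,0],"roll": 0},{"offset": [0,0,0],"roll": 0},{"offset": [0,0,0],"roll": 0},{"offset": [0,0,0],"roll": 0}], "fingers": 7}}

```text
t: 38.22
tool_pos: [0.5341, -0.0032, 0.1357]
orientation: [-2.79, -0.541, -0.988]
force: [0.6, 0.3, -1.1]
opening: 0.0698
```

Run:
```python
from h import *
s,M,b,P=look()
im=np.hstack([P['wrist']['pixels'][0:260,140:500],cv2.resize(P['side']['pixels'][130:240,260:400],(330,260),interpolation=cv2.INTER_CUBIC)])
cv2.imwrite('pics/c9.png',im[:,:,::-1])
```

```text
t 38.23 tcp [ 0.534 -0.003  0.136] q [-0.447 -0.555  2.388  0.631  0.917  0.448] F [ 0.556  0.277 -1.066] op 0.06980228575517547
[[ 0.721  0.376  0.582]
 [ 0.289 -0.927  0.24 ]
 [ 0.63  -0.005 -0.777]]
bail est [ 0.525 -0.01   0.248]
wrist
bail [([350.1, 113.6], 0.17)]
hook_seat [([352.8, 113.8], 0.67)]
bit_tip []
exp bail [325.7 131.6] hook [367.  -87.6]
side
bail [([320.0, 171.6], 0.6), ([316.5, 173.0], 0.59), ([318.7, 209.8], 0.47)]
hook_seat [([322.2, 174.1], 0.89)]
bit_tip [([326.6, 185.3], 0.52), ([317.9, 216.7], 0.51)]
exp bail [320.7 173.3] hook [319.1 162.6]
scene
bail [([310.0, 201.2], 0.77), ([440.6, 162.6], 0.62)]
hook_seat [([308.8, 204.4], 0.87)]
bit_tip [([308.4, 236.2], 0.79), ([394.5, 171.0], 0.6), ([239.9, 250.8], 0.3)]
exp bail [308.6 200.8] hook [308.1 194.3]
```

{"method": "step_arm", "body": {"deltas": [{"offset": [0,0,-1],"roll": 0},{"offset": [0,0,-1.5],"roll": 0},{"offset": [0,0,-2],"roll": 0},{"offset": [0,0,-2],"roll": 0},{"offset": [0,0,-2],"roll": 0},{"offset": [0,0,-2],"roll": 0},{"offset": [0,0,-2],"roll": 0}]}}

```text
t: 39.7
tool_pos: [0.4624, -0.0342, 0.2334]
orientation: [-2.789, -0.541, -0.985]
force: [6.8, 0.3, 7.9]
opening: 0.0699
```

Run:
```python
from h import *
s,M=st();P={n:cams.read_camera(n) for n in ('wrist','side','scene')}
for n,p in P.items(): print(n);pp(p,'bail','hook_seat','bit_tip','driver','block_top')
```

```text
t 39.7 tcp [ 0.462 -0.034  0.233] q [-0.664 -0.893  2.394  0.603  1.315  0.465] F [6.781 0.253 7.88 ] op 0.06986734678062624
[[ 0.722  0.376  0.581]
 [ 0.289 -0.926  0.242]
 [ 0.629 -0.007 -0.777]]
wrist
bail [([314.3, 117.0], 0.56)]
hook_seat [([328.8, 114.0], 0.56)]
bit_tip []
driver [([321.8, 217.0], 0.64)]
block_top [([324.2, 241.5], 0.58)]
side
bail [([321.9, 171.0], 0.87)]
hook_seat [([318.8, 170.5], 0.97)]
bit_tip [([352.6, 363.4], 0.86), ([321.0, 215.3], 0.54), ([269.7, 182.8], 0.47)]
driver [([347.6, 379.0], 0.9), ([320.0, 208.5], 0.75)]
block_top [([322.8, 223.0], 0.95)]
scene
bail [([306.0, 199.2], 0.77), ([440.4, 161.8], 0.55)]
hook_seat [([309.8, 201.7], 0.85), ([243.3, 271.4], 0.55)]
bit_tip [([313.0, 236.7], 0.85), ([398.5, 172.6], 0.82)]
driver [([407.0, 171.0], 0.58), ([306.4, 228.7], 0.56)]
block_top [([309.1, 245.3], 0.82)]
```

{"method": "step_arm", "body": {"deltas": [{"offset": [0,1.5,-0.6],"roll": 0},{"offset": [0,1.5,-0.6],"roll": 0},{"offset": [0,1.5,-0.6],"roll": 0},{"offset": [0,0,0],"roll": 0},{"offset": [0,0,0],"roll": 0},{"offset": [0,0,0],"roll": 0},{"offset": [0,0,0],"roll": 0}]}}

```text
t: 41.48
tool_pos: [0.4694, -0.0796, 0.2463]
orientation: [-2.789, -0.543, -0.986]
force: [0.2, 0.8, 0.5]
opening: 0.0701
```

Run:
```python
from h import *
st()
for k in range(2):
    a=cams.read_camera('scene');b=cams.read_camera('side')
    for t in ('bail','hook_seat','bit_tip','driver','block_top'):
        c=[(np.linalg.norm(tri([(a,x['xy']),(b,y['xy'])])[:2]-[.53,-.012]),tri([(a,x['xy']),(b,y['xy'])])) for x in cams.pinpoint(a,t) for y in cams.pinpoint(b,t)]
        print(t,min(c,key=lambda v:v[0])[1] if c else None)
avg(6);st()
```

```text
t 41.48 tcp [ 0.469 -0.08   0.246] q [-0.769 -0.769  2.307  0.635  1.345  0.353] F [0.175 0.771 0.465] op 0.07013532773058699
[[ 0.721  0.377  0.581]
 [ 0.289 -0.926  0.242]
 [ 0.629 -0.006 -0.777]]
bail [ 0.524 -0.005  0.254]
hook_seat [ 0.529 -0.015  0.247]
bit_tip [ 0.527 -0.014  0.071]
driver [ 0.536 -0.016  0.116]
block_top [ 0.53  -0.018  0.029]
bail [ 0.528 -0.008  0.254]
hook_seat [ 0.522 -0.016  0.243]
bit_tip [ 0.529 -0.023  0.065]
driver [ 0.529 -0.011  0.11 ]
block_top [ 0.53  -0.017  0.031]
F mean [ 0.074 -0.096 -0.158] se [0.211 0.11  0.21 ]
t 43.48 tcp [ 0.469 -0.08   0.246] q [-0.77  -0.768  2.307  0.635  1.345  0.353] F [-0.74  -0.157 -0.714] op 0.07005443048067388
[[ 0.722  0.376  0.581]
 [ 0.289 -0.926  0.241]
 [ 0.629 -0.006 -0.777]]
```

```bash
python3 -c "
from h import *
print(robot.close_job())"
```

```text
the job is handed in; nothing more can be done
None
```

The driver is hanging by its bail on the balancer hook, let go and at rest, with its bit above the clamped block. The job was handed in at about 43.5 s of the 72 s.

**What I did**
- I gripped the arm's nose and swung the arm about 0.53 rad so that the hook stood over the block.
- The driver's bail faced the wrong way for the hook, so I turned the driver in its hole by about 50°.
- The moves have no tilt command. I pushed the arm against its reach limit, which leaned the tool back about 41°, and then gripped the driver across its flat sides.
- I threaded the bail over the hook, lowered it slowly about 37 mm until the vertical force on the tool averaged 0.1 ± 0.14 N, and only then opened the fingers.

**Last checks**
- **Bit:** two-camera readings put the tip at about (0.528, -0.018, 0.068), against (0.530, -0.018, 0.030) for the block's top centre. That leaves about 38 mm of clearance.
- **Bail and hook:** two readings put them about 13 mm apart each time. That is close to the 15 mm limit, though single readings scatter by several mm.
- **Rest:** two readings soon after each other agreed within that scatter. The force on the tool was near zero, so the robot touches nothing.

**Uncertain or not ideal**
- I had used all 12 pictures, so the final hang was checked only by the networks and numbers.
- Joint 2 read -0.893 just after I let go, against its stated limit of -0.89. I moved it off straight away, but that reading may count as passing its range.
- A force reading of about 25 N before the grasp came with two joints at their limits. I took that as the cause rather than contact.
- The yellow look-alike fell over by itself before I touched anything, and I left it.
- The other bystanders were not measured again at the end.

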